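# Hold a bevelled offcut in the marking jig

### The arm

A 6-joint arm with a two-finger parallel gripper is mounted at the origin on the work surface; the furniture and walls round the work are solid. World frame = base frame: x ahead of the robot, y to its left, z up, the work surface at z = 0. Lengths are in m, angles in rad, forces in N, time in s.
With the tool pointing down it reaches from about 0.35 to 0.775 m from the base axis. Payload 5.5 kg.
Tool frame: the origin (TCP) lies at the very end of the fingers, on their centre line; the grasp point (between the pads) lies 19 mm behind it; x points along the fingers, y is the direction in which the jaws open and shut, and the axes are right-handed (so a half turn about x gives the same grasp; the last joint's range is limited). The gripper opens to 85 mm and grips with 20 to 120 N. Pads are 22 mm wide; open, the fingers measure 114 mm over their backs; the gripper's body (76 mm by 85 mm) begins 54 mm behind the grasp point. The pads swing forward as they close: fully open they stand 13 mm farther back than shut.
Start: joints at [1.106, 0.313, 0.046, 1.304, 0, 1.431], TCP at [0.184, 0.545, 0.231] pointing down, gripper open.
Joint ranges: [-2.76, 2.76], [-0.86, 1.69], [-1.03, 1.26], [-2.2, 2.34], [-1.47, 1.5], [-3.14, 3.14]. Speed limits (rad/s): [2.57, 2.57, 3.14, 3.14, 3.14, 3.14].

### API

Orientations are given as a rotation vector (axis times angle).
In Python, from workcell import bot, vision, order gives the robot as it stands. The module is installed in compiled form; this text tells all that it offers.
- The arm moves only by the tool send_rows, never from a script. Its argument "commands" is a list of rows, each a list of 7 numbers: the shift along the world's x, y, z in m, then the turn, a rotation vector about the world's x, y, z in degrees, then the opening in per cent of the stroke, from 0 (shut) to 100 (fully open). A call has 1 to 5 rows; each row is the pose to reach, as a shift and turn from the pose commanded when the call began; what a row does not reach only later rows make up. A row lasts 1/10 s, in which the tool goes at most 50 mm and 8.59 degrees, less where a joint would pass 70% of its speed; a pose out of reach is approached as far as the arm can. A call with a gripper value outside its range is refused whole. The fingers move at their own pace and stop on an object; "force" is the grip in N (left out, the last holds). Time passes only in rows, so rows that repeat a pose let the fingers close. It gives the time, the measured TCP pose, the force and the opening at its end, in the units of the state.
- bot.get_obs(): the state, without advancing time (a new reading comes with each control period).
- vision.get_image(name): name is "side" or "top" or "wrist"; returns a dict with "pixels" (420x560x3 uint8, blue, green, red), "K" (3x3 intrinsics, pixels), "origin" and "attitude" of the camera in the world; the wrist camera has in their place "tool_from_camera" (4x4, takes a point from camera to tool coordinates, whose origin is the TCP and whose axes are the tool frame's). Camera axes: x right, y down, z forward; pixel columns grow to the right and rows downward; lengths in m; the calibration is good to about 2 mm. A picture is of the moment at which its call begins: read the wrist's pose just before it. There is no depth.
- order.finish_job(): hands the job in, once; it reports no verdict.
The state is a dict: "t": time; "joints": joint angles; "qd": joint speeds; "tau": joint torques, N m; "tcp_pos": TCP position; "orientation": TCP orientation; "ft_force": force on the tool from outside, world axes, zero at the start; "ft_torque": the same for the moment, N m; "width": opening from 0.0 (shut) to 1.0 (fully open).
Only numpy, scipy, OpenCV 4.12 (cv2) and the standard library are available. Lean on these libraries where they do the work, as an engineer would, in place of code of your own. Each camera call takes 0.05 s, during which the arm holds its last target. There are 200 camera calls.

### The job

Set the bevelled aluminium offcut up in the wooden marking jig: first swing the jig's pivoting steel stop bar all the way round, until it stands square to the fence and rests at its limit, then lay the offcut flat on the jig's board with its long side along the fence, its bevelled edge on the side away from the fence, and one end butted against the stop bar. Finish while holding it: with one diagonal push of the fingertips keep the offcut pressed firmly against the fence and down on the board at once, and do not let go. Do not knock the other things on the bench about.

Things in the scene. Friction and masses are not known exactly. Their poses are not given: they have to be found in the camera images.
- jig: Wooden marking jig, fixed to the bench: a plywood board, a fence along its far side and a pivoting stop bar at its right end. Origin on the bench top; x points to the fence (away from the robot, within 0.2 rad of straight ahead), y along the fence to the left, z up. A cleat 12 mm high runs along its near edge (x -92 to -80 mm).
- board: The jig's plywood board; origin and axes as the jig's. Mm: x -80 to 80, y -105 to 85, top at z 18. A fixed limit pin, 10 in diameter, stands on it at x 0, y -91.5 (top at z 38), behind the stop bar when that is home.
- fence: The jig's wooden fence; origin and axes as the jig's. Mm: x 55 to 78 (working face at x = 55, looking to -x), y -103 to 83, top at z 72.
- stop (a joint): Turn of the stop bar about its bolt, rad, clockwise from above. 0: it points along +y of the jig, parallel to the fence (starts at -0.3 to 0.4). 1.571: hard limit, home: it points to the fence, square to it, with its working face at y = -64 mm of the jig, looking to +y. Steel bar 22 mm wide, z 19 to 41 mm, reaching 95 mm beyond the bolt; friction of 0.06 N m keeps it in place.
- stop_peg (a point): Middle of the round upright steel peg (14 mm diameter, 40 mm tall, z 41 to 81 mm above the bench) on the stop bar, 75 mm from the bolt; the bar is swung by it.
- offcut: Loose pale aluminium offcut, 50 (x) by 100 (y) by 44 (z) mm, 0.4 to 0.6 kg; friction on the board about 0.6. Origin at the centre of its underside. The upper edge along its -x side is bevelled: the side face at x = -25 is 26 high, and above it the bevel runs back to x = -16 at the top. It starts flat on the bench with the bevel up and roughly toward the robot.
- bevel (a point): Centre of the offcut's bevelled face, at x -20.5, y 0, z 35 mm in the offcut's frame; the face looks to -x and up, 27 degrees above level.
- seat (a point): Fixed point on the jig's board top where the offcut's origin lies when its long +x side touches the fence and its end touches the closed stop bar (x 30, y -14, z 18 mm in the jig frame; axes as the jig's).
- bearing_big: Bystander: ball bearing 62 mm across, 16 tall, lying on the bench.
- marker_black: Bystander: marker pen, 135 mm long, lying on the bench.
- tape_measure: Bystander: tape measure, 36x80x60 mm, standing on the bench.
- bearing_small: Bystander: ball bearing 42 mm across, 12 tall, lying on the bench beside the vice.
- stop_bolt (a point): Upright bolt about which the stop bar turns, at board top height: x -50, y -75, z 18 mm in the jig frame. Fixed; axes as the jig's.

How it is judged:
On the way, in this order (a step that is already met when the one before it is completed fails the run):
1. the stop bar is swung home (within about 4 degrees of its limit) (value of joint stop above 1.5 rad), for 0.2 s.
2. the offcut lies flat on the jig's board (z of offcut in the frame of jig between 0.015 and 0.021 m and angle between offcut's own z axis and vertical below 0.06 rad and contact force between offcut and board above 1 N), for 0.1 s.
At the end, for the whole second after the job is handed in: Stop bar home (over 1.5 rad); offcut flat on the board, within 3 mm of the fence and parallel to it (0.05 rad), end within 4 mm of the stop bar, bevel away from the fence; fingers still pushing (over 4 N), so that it bears on the fence with over 3 N and on the board with over 9 N, at rest (value of joint stop above 1.5 rad and x of offcut in the frame of seat between -0.003 and 0.003 m and y of offcut in the frame of seat between -0.004 and 0.004 m and z of offcut in the frame of seat between -0.003 and 0.003 m and x of bevel in the frame of jig below 0.02 m and angle between offcut's own z axis and vertical below 0.05 rad and angle between the y axis of offcut and the y axis of jig, either way round below 0.05 rad and contact force between offcut and fence above 3 N and contact force between offcut and board above 9 N and contact force between the fingers and offcut above 4 N and linear speed of offcut below 0.01 m/s); the arm keeps its last pose, push and grip.
It fails at once if a bystander was knocked away (moved more than 30 mm) (distance of any of bearing_big, marker_black, tape_measure, bearing_small from where it was at the start of the episode above 0.03 m).
It also fails if it takes over 72 s, if anything falls off the work surface, if the arm or the gripper's body presses on something with over 40 N, if the wrist force passes 120 N, or if a joint passes its speed limit or range.

## Working session

There is one attempt and no reset: what is moved stays moved. The work goes in short steps, Python scripts to look and compute and a tool call to move; the robot and the scene stay as the last step left them, time stands still between calls to the robot, and variables do not carry over. Pictures are saved under pics/ and viewed, about 8 in all and at most 12, crops included, and the job is handed in when it is done.

Besides the shell and the picture viewer there is one more tool, called after "Request:" as name(argument=value, ...) on one line, values as JSON. send_rows: Moves the arm, as the interface text tells. Its arguments: {"type":"object","properties":{"commands":{"type":"array","items":{"type":"array","items":{"type":"number"}}},"force":{"type":"number"}},"required":["commands"]}

```bash
mkdir -p pics
cat > h.py <<'E'
import numpy as np, cv2
from scipy.spatial.transform import Rotation as R
from workcell import bot, vision, order
def cam(name, fn=None):
    o=bot.get_obs(); d=vision.get_image(name)
    if fn: cv2.imwrite('pics/'+fn,d['pixels'])
    if name=='wrist':
        T=np.eye(4);T[:3,:3]=R.from_rotvec(o['orientation']).as_matrix();T[:3,3]=o['tcp_pos']
        M=T@np.array(d['tool_from_camera'])
    else:
        a=np.array(d['attitude']); M=np.eye(4);M[:3,:3]=a if a.shape==(3,3) else R.from_rotvec(a).as_matrix(); M[:3,3]=d['origin']
    return d['pixels'],np.array(d['K']),M
def onplane(uv,K,M,z):
    r=M[:3,:3]@np.linalg.solve(K,np.array([uv[0],uv[1],1.]))
    return M[:3,3]+r*(z-M[2,3])/r[2]
def proj(p,K,M):
    q=K@(M[:3,:3].T@(np.asarray(p)-M[:3,3])); return q[:2]/q[2]
E
python3 - <<'E'
from h import *
print(bot.get_obs())
for n in('top','side','wrist'):
    i,K,M=cam(n,n+'0.png'); print(n,K.round(1).tolist(),M.round(3).tolist())
E
```

```text
{'t': 0.0, 'joints': array([1.10640198e+00, 3.14011692e-01, 4.49673041e-02, 1.30357760e+00,
       1.68944960e-05, 1.43118655e+00]), 'qd': array([-7.31382699e-04, -4.91447953e-05, -1.50652697e-04,  9.18809901e-04,
        1.68086674e-04,  8.83307496e-06]), 'tau': array([ 3.14440713e-04, -4.80625463e+01,  2.98534083e+01,  1.94411643e-02,
       -1.82938516e-04, -2.89613538e-06]), 'tcp_pos': array([0.18326576, 0.54447834, 0.23039766]), 'orientation': array([ 0.25353194,  1.55628652, -0.25627206]), 'ft_force': array([-0.54775593, -0.13747597, -0.28838898]), 'ft_torque': array([-0.00349046,  0.00997399,  0.027786  ]), 'width': 1.0050734825928929}
top [[386.2, 0.0, 284.9], [0.0, 386.2, 213.1], [0.0, 0.0, 1.0]] [[0.012, -0.995, 0.099, 0.419], [-1.0, -0.011, 0.012, -0.098], [-0.01, -0.099, -0.995, 1.14], [0.0, 0.0, 0.0, 1.0]]
side [[447.1, 0.0, 282.5], [0.0, 447.1, 213.6], [0.0, 0.0, 1.0]] [[0.528, 0.721, -0.448, 0.938], [0.849, -0.445, 0.284, -0.362], [0.005, -0.531, -0.848, 0.891], [0.0, 0.0, 0.0, 1.0]]
wrist [[325.2, 0.0, 281.8], [0.0, 325.2, 212.3], [0.0, 0.0, 1.0]] [[0.319, 0.911, 0.262, 0.116], [0.948, -0.306, -0.091, 0.567], [-0.003, 0.277, -0.961, 0.374], [0.0, 0.0, 0.0, 1.0]]
```

View pics/top0.png

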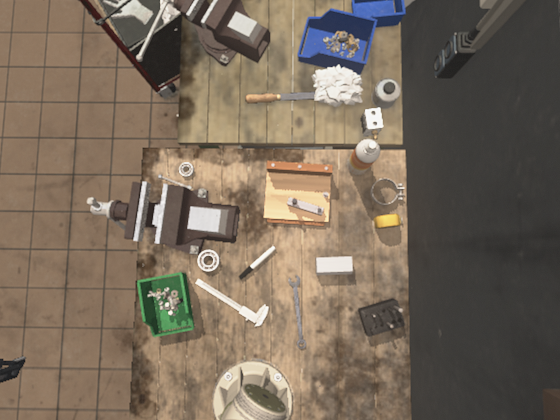

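View pics/side0.png

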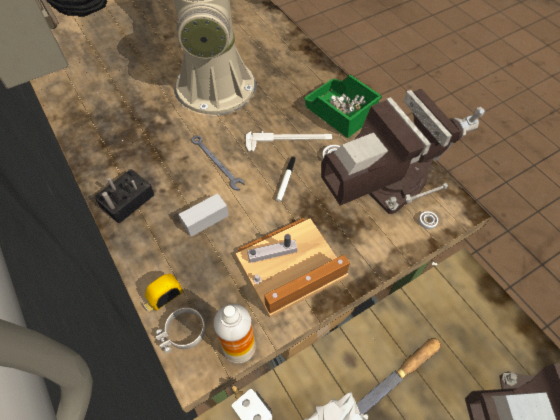

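The top view shows the jig at about (265–331, 163–226), with its bar running from the bolt at (322,212) to the peg at (292,203). The offcut is at (317–352, 257–274), the pen near (257,262) and the tape at (387,221). I'll take coarse positions from this and refine them with the wrist camera.

Run:
```python
from h import *
i,K,M=cam('top')
f=lambda n,u,v,z:print(n,onplane((u,v),K,M,z).round(3))
f('board NL',264,221,.018);f('board NR',330,226,.018)
f('fence top L',268,162,.072);f('fence top R',331,166,.072)
f('bolt',322,212,.041);f('peg top',292,202,.081)
for a in((317,258),(352,257),(352,273),(318,274)):f('off',*a,.044)
f('tape',387,221,.06);f('pen',275,248,.01);f('pen',241,276,.01);f('brg',208,261,.016);f('vice corner',237,238,.1)
print(proj((0,0,0),K,M))
```

```text
board NL [ 0.507 -0.024  0.018]
board NR [ 0.495 -0.216  0.018]
fence top L [ 0.67  -0.036  0.072]
fence top R [ 0.66  -0.213  0.072]
bolt [ 0.533 -0.191  0.041]
peg top [ 0.556 -0.105  0.081]
off [ 0.402 -0.177  0.044]
off [ 0.406 -0.275  0.044]
off [ 0.362 -0.275  0.044]
off [ 0.358 -0.18   0.044]
tape [ 0.508 -0.371  0.06 ]
pen [ 0.429 -0.057  0.01 ]
pen [0.347 0.04  0.01 ]
brg [0.389 0.136 0.016]
vice corner [0.454 0.043 0.1  ]
[252.87767779 399.97571583]
```

Run:
```python
from h import *
print(R.from_rotvec(bot.get_obs()['orientation']).as_matrix().round(3))
```

```text
[[-0.     0.319  0.948]
 [-0.001  0.948 -0.319]
 [-1.    -0.001 -0.   ]]
```

Request:
send_rows(commands=[[0,0,0.05,0,0,0,100],[0.02,-0.04,0.07,0,0,0,100],[0.04,-0.085,0.08,0,0,0,100],[0.055,-0.13,0.08,0,0,0,100],[0.07,-0.175,0.08,0,0,0,100]])

```text
t: 0.7
tcp_pos: [0.2539, 0.3685, 0.3116]
orientation: [0.255, 1.555, -0.254]
ft_force: [1.8, -1.2, 0.5]
width: 0.994
```

Request:
send_rows(commands=[[0.015,-0.045,0,0,0,0,100],[0.03,-0.09,0,0,0,0,100],[0.045,-0.135,0,0,0,0,100],[0.06,-0.18,0,0,0,0,100],[0.08,-0.225,0,0,0,0,100]])

```text
t: 1.2
tcp_pos: [0.3332, 0.1433, 0.3115]
orientation: [0.255, 1.555, -0.254]
ft_force: [1.1, 0.6, -0.6]
width: 0.999
```

Request:
send_rows(commands=[[0.02,-0.045,0,0,0,0,0],[0.04,-0.09,0,0,0,0,0],[0.06,-0.135,0,0,0,0,0],[0.08,-0.18,0,0,0,0,0],[0.1,-0.225,0,0,0,0,0]])

```text
t: 1.7
tcp_pos: [0.4338, -0.0822, 0.3114]
orientation: [0.256, 1.555, -0.255]
ft_force: [1.2, 0.7, 0.1]
width: 0.142
```

Request:
send_rows(commands=[[0.01,-0.02,0,0,0,3,0],[0.01,-0.02,0,0,0,3,0],[0.01,-0.02,0,0,0,3,0]])

```text
t: 2.0
tcp_pos: [0.4431, -0.1, 0.3109]
orientation: [0.216, 1.562, -0.215]
ft_force: [-0.9, 1.0, 0.9]
width: -0.004
```

Run:
```python
from h import *
o=bot.get_obs();print(o['t'],o['tcp_pos'],o['ft_force'],o['width'],R.from_rotvec(o['orientation']).as_matrix().round(3).tolist())
i,K,M=cam('wrist','w1.png');np.savez('w1',K=K,M=M)
```

```text
2.0 [ 0.44306821 -0.10001136  0.31089116] [-0.91984501  0.9755581   0.86551059] -0.003983301126603518 [[-0.001, 0.271, 0.963], [0.001, 0.963, -0.271], [-1.0, 0.001, -0.002]]
```

View pics/w1.png

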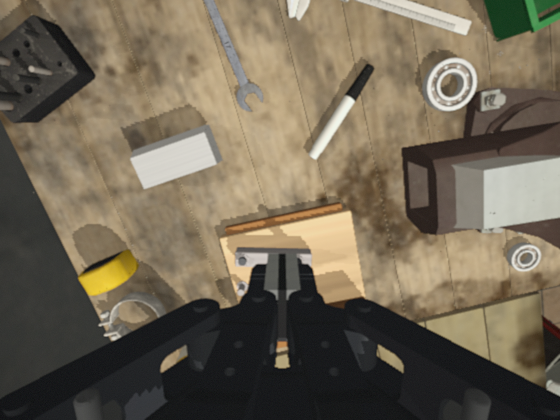

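The wrist view shows the offcut top at about (132–215, 127–188), with the bevel not clearly distinct. The near cleat runs (225,230) to (340,206), the bolt is at (241,262), and the fingers hide the fence. Next I'll extract edges from this picture and the top picture.

Run:
```python
from h import *
i=cv2.imread('pics/w1.png');d=np.load('w1.npz');K,M=d['K'],d['M']
hsv=cv2.cvtColor(i,cv2.COLOR_BGR2HSV)
m=((hsv[...,1]<40)&(hsv[...,2]>150)).astype(np.uint8);m[:110]=0;m[200:]=0;m[:,:115]=0;m[:,235:]=0
n,l,s,c=cv2.connectedComponentsWithStats(m);k=1+s[1:,4].argmax();print('off',s[k])
b=cv2.boxPoints(cv2.minAreaRect(np.argwhere(l==k)[:,::-1].astype(np.float32)))
for p in b:print(p.round(1),onplane(p,K,M,.044).round(4))
for z in(.044,):
  P=[onplane(p,K,M,z) for p in b];print([np.linalg.norm(P[j]-P[j-1]).round(4) for j in range(4)])
c1=cv2.resize(i[195:315,205:375],None,fx=4,fy=4,interpolation=cv2.INTER_CUBIC)
c2=cv2.resize(i[115:200,120:230],None,fx=4,fy=4,interpolation=cv2.INTER_CUBIC)
H=np.zeros((480,340+0,3),np.uint8)
c2=cv2.resize(i[120:195,125:225],None,fx=1.2,fy=1.2) if 0 else cv2.resize(i[118:196,124:224],None,fx=1,fy=1)
cv2.imwrite('pics/c1.png',c1)
t=cv2.imread('pics/top0.png');cv2.imwrite('pics/c2.png',cv2.resize(t[150:285,255:360],None,fx=4,fy=4,interpolation=cv2.INTER_CUBIC))
```

```text
off [ 130  132   87   57 2779]
[129.3 157.2] [ 0.3673 -0.278   0.044 ]
[205.3 130.6] [ 0.3625 -0.1755  0.044 ]
[217.1 164. ] [ 0.4051 -0.1749  0.044 ]
[141.1 190.7] [ 0.4111 -0.2803  0.044 ]
[np.float64(0.0439), np.float64(0.1026), np.float64(0.0427), np.float64(0.1056)]
```

View pics/c1.png

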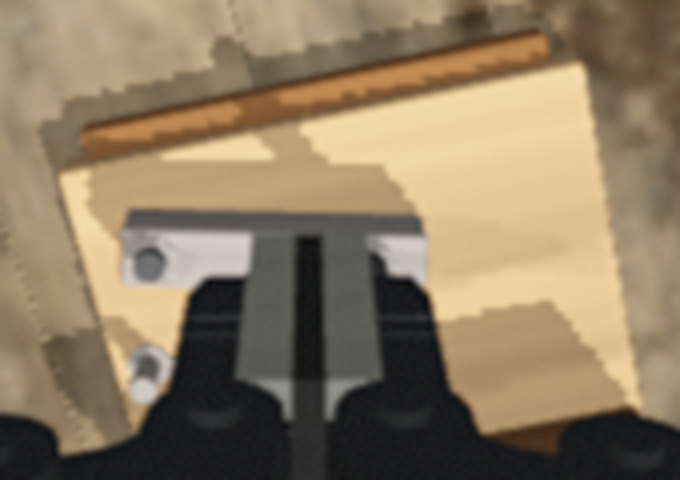

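View pics/c2.png

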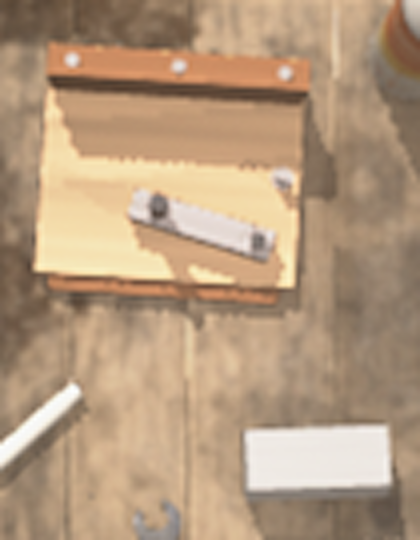

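The crops give the near board corners in the wrist view at about (219.6,237.6) and (350.1,210.9). The bolt is at (242,260.4) and the limit pin top at (242,285). In the top view the peg top is at (294.5,201).

Run:
```python
from h import *
d=np.load('w1.npz');K,M=d['K'],d['M']
w=lambda u,v,z:onplane((u/4+205-.4,v/4+195-.4),K,M,z)
i,Kt,Mt=cam('top'); t=lambda u,v,z:onplane((u/4+255-.4,v/4+150-.4),Kt,Mt,z)
J0=None
for nm,a,b in(('w',w(60,172,.018),w(582,65,.018)),('t',t(34,272,.018),t(297,289,.018)[:]*1)):
    if nm=='t': a,b=b,a
    e=b-a;yaw=np.arctan2(-e[0],e[1]);L=np.linalg.norm(e);c=(a+b)/2
    ex=np.array([np.cos(yaw),np.sin(yaw),0]);ey=np.array([-np.sin(yaw),np.cos(yaw),0])
    o=c+ex*.08+ey*.010;print(nm,'L',L.round(4),'yaw',yaw.round(4),'origin',o.round(4))
    Rj=np.stack([ex,ey])
    for q,p in(('bolt w .045',w(150,263,.045)),('pin w',w(150,360,.038)),('peg t',t(158,203,.081)),('bolt t',t(259,240,.045)),('fence topback L',t(50,45,.072)),('fence front R',t(307,83,.072)),('fence front L',t(50,77,.072))):
        print('  ',q,(Rj@(p-o)*1000).round(1),p.round(4))
```

```text
w L 0.1884 yaw -0.0622 origin [ 0.5938 -0.1123  0.018 ]
   bolt w .045 [-50.2 -75.3] [ 0.539  -0.1843  0.045 ]
   pin w [-10.8 -86. ] [ 0.5776 -0.1975  0.038 ]
   peg t [-33.4  -0.2] [ 0.5604 -0.1104  0.081 ]
   bolt t [-49.9 -74. ] [ 0.5394 -0.183   0.045 ]
   fence topback L [74.2 83.7] [ 0.6731 -0.0334  0.072 ]
   fence front R [ 60.  -98.4] [ 0.6476 -0.2142  0.072 ]
   fence front L [51.4 81.9] [ 0.6502 -0.0338  0.072 ]
t L 0.1919 yaw -0.0539 origin [ 0.5924 -0.1113  0.018 ]
   bolt w .045 [-49.3 -75.7] [ 0.539  -0.1843  0.045 ]
   pin w [-10.1 -86.8] [ 0.5776 -0.1975  0.038 ]
   peg t [-32.   -0.8] [ 0.5604 -0.1104  0.081 ]
   bolt t [-49.1 -74.4] [ 0.5394 -0.183   0.045 ]
   fence topback L [76.4 82.2] [ 0.6731 -0.0334  0.072 ]
   fence front R [ 60.7 -99.8] [ 0.6476 -0.2142  0.072 ]
   fence front L [53.5 80.6] [ 0.6502 -0.0338  0.072 ]
```

Request:
send_rows(commands=[[0.04,0,-0.02,0,0,0,0],[0.075,-0.002,-0.05,0,0,0,0],[0.09,-0.002,-0.095,0,0,0,0],[0.09,-0.002,-0.14,0,0,0,0],[0.09,-0.002,-0.185,0,0,0,0]])

```text
t: 2.6
tcp_pos: [0.5337, -0.1002, 0.1252]
orientation: [0.212, 1.559, -0.212]
ft_force: [-0.2, -0.1, -0.2]
width: 0.003
```

Request:
send_rows(commands=[[0,0,-0.03,0,0,0,0],[0,0,-0.06,0,0,0,0],[0,0,-0.073,0,0,0,0],[0,0,-0.073,0,0,0,0]])

```text
t: 3.0
tcp_pos: [0.532, -0.1004, 0.0521]
orientation: [0.213, 1.564, -0.212]
ft_force: [-0.2, -0.2, 0.5]
width: 0.0
```

Run:
```python
from h import *
o=bot.get_obs();p=np.array(o['tcp_pos']);print(o['t'],p,o['ft_force'])
T=R.from_rotvec(o['orientation']).as_matrix();y0=np.degrees(np.arctan2(T[1,1],T[0,1]));print(y0)
B=np.array([.539,-.1838])
for f,g in((74,3),(72,0),(66,0),(60,0),(54,0),(48,0),(42,0),(36,0),(30,0),(24,0),(18,0),(12,0),(6,0),(2,0),(-1,-1),(-3.3,-2),(-3.3,-4)):
    a=np.radians(f);q=B+.075*np.array([np.cos(a),np.sin(a)])-(.018+g/1000)*np.array([np.sin(a),-np.cos(a)])
    print(f,g,q.round(4),(q-p[:2]).round(4))
```

```text
3.0 [ 0.53195044 -0.1004179   0.05209925] [-0.22508036 -0.21554998  0.5414306 ]
74.47372909328833
74 3 [ 0.5395 -0.1059] [ 0.0075 -0.0055]
72 0 [ 0.5451 -0.1069] [ 0.0131 -0.0065]
66 0 [ 0.5531 -0.108 ] [ 0.0211 -0.0075]
60 0 [ 0.5609 -0.1098] [ 0.029  -0.0094]
54 0 [ 0.5685 -0.1125] [ 0.0366 -0.0121]
48 0 [ 0.5758 -0.116 ] [ 0.0439 -0.0156]
42 0 [ 0.5827 -0.1202] [ 0.0507 -0.0198]
36 0 [ 0.5891 -0.1252] [ 0.0571 -0.0247]
30 0 [ 0.595  -0.1307] [ 0.063  -0.0303]
24 0 [ 0.6002 -0.1369] [ 0.0682 -0.0364]
18 0 [ 0.6048 -0.1435] [ 0.0728 -0.0431]
12 0 [ 0.6086 -0.1506] [ 0.0767 -0.0502]
6 0 [ 0.6117 -0.1581] [ 0.0798 -0.0576]
2 0 [ 0.6133 -0.1632] [ 0.0814 -0.0628]
-1 -1 [ 0.6143 -0.1681] [ 0.0823 -0.0677]
-3.3 -2 [ 0.6148 -0.1721] [ 0.0828 -0.0717]
-3.3 -4 [ 0.6147 -0.1741] [ 0.0827 -0.0737]
```

Request:
send_rows(commands=[[0.0075,-0.0055,0,0,0,0,0],[0.013,-0.0065,0,0,0,-2,0],[0.021,-0.0075,0,0,0,-8,0],[0.029,-0.0095,0,0,0,-14,0],[0.0365,-0.012,0,0,0,-20,0]])

```text
t: 3.5
tcp_pos: [0.572, -0.1148, 0.0557]
orientation: [0.49, 1.511, -0.49]
ft_force: [-0.7, 0.2, -0.0]
width: -0.0
```

Request:
send_rows(commands=[[0.0075,-0.0035,0,0,0,-6,0],[0.014,-0.008,0,0,0,-12,0],[0.0205,-0.0125,0,0,0,-18,0],[0.0265,-0.018,0,0,0,-24,0],[0.0315,-0.0245,0,0,0,-30,0]])

```text
t: 4.0
tcp_pos: [0.6036, -0.1392, 0.0558]
orientation: [0.894, 1.376, -0.892]
ft_force: [-1.2, 0.4, -0.4]
width: 0.001
```

Request:
send_rows(commands=[[0.0045,-0.0065,0,0,0,-6,0],[0.0085,-0.0135,0,0,0,-12,0],[0.0115,-0.021,0,0,0,-18,0],[0.013,-0.026,0,0,0,-22,0],[0.014,-0.03,0,0,0,-25,0]])

```text
t: 4.5
tcp_pos: [0.6175, -0.1695, 0.0558]
orientation: [1.22, 1.199, -1.217]
ft_force: [0.7, 1.1, -0.2]
width: 0.001
```

Request:
send_rows(commands=[[0,-0.003,0,0,0,-2,0],[0,-0.006,0,0,0,-2,0],[0,-0.006,0,0,0,-2,0]])

```text
t: 4.8
tcp_pos: [0.6177, -0.17, 0.0559]
orientation: [1.249, 1.192, -1.233]
ft_force: [2.3, 16.0, 2.6]
width: 0.002
```

Run:
```python
from h import *
o=bot.get_obs();print(o['t'],o['tcp_pos'],o['ft_force'],R.from_rotvec(o['orientation']).as_matrix().round(3)[:,1])
```

```text
4.8 [ 0.61767901 -0.16996012  0.05587567] [ 2.337128   16.04127606  2.59282403] [ 0.999 -0.042  0.004]
```

Measured y held at −0.170 under 16 N, which matches the predicted home position, so the bar is against its limit. I'll back off and move over the offcut.

Request:
send_rows(commands=[[0,0.02,0,0,0,0,0],[0,0.03,0.02,0,0,0,0],[-0.01,0.03,0.065,0,0,2,0],[-0.04,0.02,0.11,0,0,4,0],[-0.08,0.0,0.145,0,0,5,100]])

```text
t: 5.3
tcp_pos: [0.5454, -0.1705, 0.1954]
orientation: [1.176, 1.224, -1.173]
ft_force: [0.9, -1.6, 0.9]
width: 0.154
```

Request:
send_rows(commands=[[-0.045,-0.01,0,0,0,0,100],[-0.09,-0.03,0,0,0,0,100],[-0.135,-0.045,0,0,0,0,100],[-0.153,-0.055,0,0,0,0,100],[-0.153,-0.055,0,0,0,0,100]])

```text
t: 5.8
tcp_pos: [0.3894, -0.2269, 0.1931]
orientation: [1.18, 1.223, -1.181]
ft_force: [-0.4, 0.3, -0.3]
width: 0.99
```

Run:
```python
from h import *
o=bot.get_obs();print(o['t'],o['tcp_pos'],o['ft_force'],R.from_rotvec(o['orientation']).as_matrix().round(3)[:,1],o['width'])
i,K,M=cam('wrist','w2.png');np.savez('w2',K=K,M=M)
i,K,M=cam('top','top2.png')
```

```text
5.8 [ 0.38937809 -0.22690705  0.19305582] [-0.39767354  0.28050556 -0.2556967 ] [0.999 0.038 0.002] 0.9898747269613231
```

View pics/w2.png

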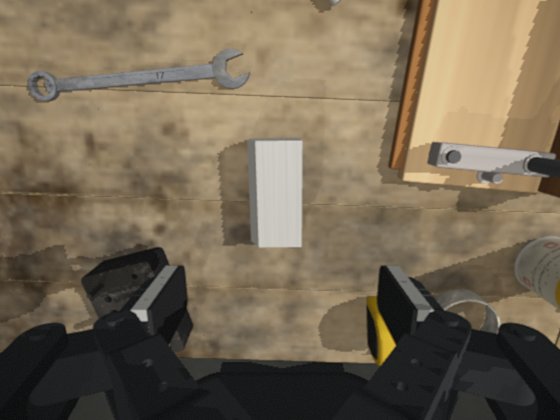

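The wrist view shows the offcut top at about cols 256–302, rows 139–247, with the dark bevel strip on the robot side (cols 249–257). The stop bar is home, at rows 143–175, square to the cleat.

Run:
```python
from h import *
i=cv2.imread('pics/w2.png');d=np.load('w2.npz');K,M=d['K'],d['M']
g=cv2.cvtColor(i,cv2.COLOR_BGR2HSV)
print(g[190,240:312:2,2].tolist(),g[190,240:312:2,1].tolist())
m=((g[...,1]<30)&(g[...,2]>175)).astype(np.uint8);m[:125]=0;m[265:]=0;m[:,:235]=0;m[:,320:]=0
n,l,s,c=cv2.connectedComponentsWithStats(m);k=1+s[1:,4].argmax();print(s[k])
b=cv2.boxPoints(cv2.minAreaRect(np.argwhere(l==k)[:,::-1].astype(np.float32)))
P=np.array([onplane(p,K,M,.044) for p in b]);print(b.round(1).tolist(),P.round(4).tolist(),P.mean(0).round(4))
print([np.linalg.norm(P[j]-P[j-1]).round(4) for j in range(4)],proj((0.3894,-.2269,.0),K,M))
# jig: board near-right corner & bar
for n_,u,v,z in(('boardNR',404,179,.018),('bolt',453,156,.045),('pin',490,176,.038),('bar near-left corner',431,143,.041)):
    print(n_,onplane((u,v),K,M,z).round(4))
```

```text
[100, 100, 100, 102, 104, 113, 112, 112, 146, 204, 202, 202, 200, 203, 202, 203, 203, 202, 205, 202, 202, 202, 203, 199, 202, 203, 204, 204, 201, 200, 200, 143, 127, 132, 131, 131] [82, 82, 82, 83, 69, 16, 18, 18, 16, 13, 13, 11, 13, 13, 13, 13, 13, 13, 12, 13, 11, 13, 13, 14, 13, 13, 13, 13, 13, 13, 13, 48, 76, 71, 70, 72]
[ 256  141   46  106 4719]
[[256.0, 246.0], [256.0, 141.0], [301.0, 141.0], [301.0, 246.0]] [[0.3659, -0.2769, 0.044], [0.3644, -0.1775, 0.044], [0.404, -0.1761, 0.044], [0.4094, -0.2753, 0.044]] [ 0.3859 -0.2265  0.044 ]
[np.float64(0.0435), np.float64(0.0994), np.float64(0.0396), np.float64(0.0994)] [282.12042745 186.74092178]
boardNR [ 0.5097 -0.2108  0.018 ]
bolt [ 0.5398 -0.184   0.045 ]
pin [ 0.5813 -0.2016  0.038 ]
bar near-left corner [ 0.5201 -0.1736  0.041 ]
```

Request:
send_rows(commands=[[-0.008,0,-0.045,0,0,0,100],[-0.008,0,-0.09,0,0,0,100],[-0.008,0,-0.135,0,0,0,100],[-0.008,0,-0.17,0,0,0,100],[-0.008,0,-0.19,0,0,0,100]])

```text
t: 6.4
tcp_pos: [0.3829, -0.2242, -0.0015]
orientation: [1.177, 1.232, -1.177]
ft_force: [-0.2, 0.2, -0.5]
width: 0.999
```

Request:
send_rows(commands=[[0,0,0,0,0,0,100],[0,0,0,0,0,0,45],[0,0,0,0,0,0,45],[0,0,0,0,0,0,45],[0,0,0,0,0,0,45]], force=60)

```text
t: 6.9
tcp_pos: [0.3841, -0.2266, 0.0027]
orientation: [1.178, 1.225, -1.177]
ft_force: [0.8, 1.5, 7.1]
width: 0.576
```

Request:
send_rows(commands=[[0,0,0,0,0,0,40],[0,0,0,0,0,0,40],[0,0,0,0,0,0,40]], force=60)

```text
t: 7.2
tcp_pos: [0.3841, -0.2266, 0.0027]
orientation: [1.178, 1.225, -1.177]
ft_force: [0.2, 0.8, 6.0]
width: 0.577
```

Request:
send_rows(commands=[[0,0,0.02,0,0,0,40],[0,0,0.06,0,0,0,40],[0,0,0.1,0,0,0,40],[0.02,0.01,0.12,0,0,0,40],[0.05,0.03,0.12,0,0,-2,40]])

```text
t: 7.7
tcp_pos: [0.4344, -0.1978, 0.1252]
orientation: [1.207, 1.202, -1.205]
ft_force: [1.5, -1.5, -4.5]
width: 0.576
```

Request:
send_rows(commands=[[0.035,0.02,0,0,0,-1,40],[0.075,0.04,0,0,0,-2,40],[0.115,0.06,0,0,0,-3,40],[0.145,0.072,0,0,0,-3.5,40],[0.161,0.076,0,0,0,-3.5,40]])

```text
t: 8.2
tcp_pos: [0.5958, -0.1178, 0.1209]
orientation: [1.248, 1.184, -1.246]
ft_force: [0.1, -0.4, -4.3]
width: 0.576
```

Request:
send_rows(commands=[[0,0,0,0,0,0,40],[0,0,0,0,0,0,40]])

```text
t: 8.4
tcp_pos: [0.5927, -0.1193, 0.1205]
orientation: [1.248, 1.185, -1.25]
ft_force: [-0.9, 0.6, -5.3]
width: 0.574
```

Run:
```python
from h import *
o=bot.get_obs();print(o['t'],o['tcp_pos'],o['ft_force'],R.from_rotvec(o['orientation']).as_matrix().round(3).tolist(),o['width'])
i,K,M=cam('wrist','w3.png');np.savez('w3',K=K,M=M)
```

```text
8.4 [ 0.59268247 -0.11928688  0.12051495] [-0.90340647  0.6438569  -5.29279996] [[-0.002, 0.999, -0.054], [0.0, -0.054, -0.999], [-1.0, -0.002, -0.0]] 0.574276813434922
```

View pics/w3.png

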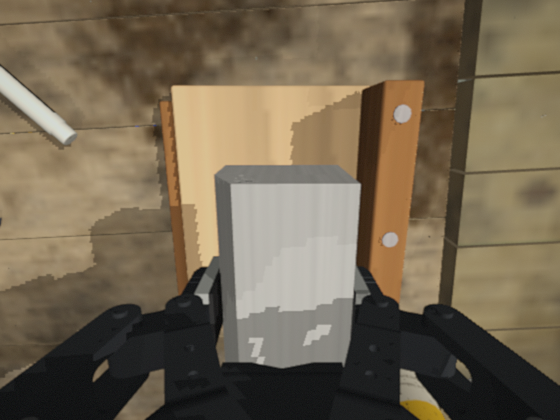

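The wrist view shows the offcut held level, with its far end at row ~166–183 and the bevel to the left (cols 217–235). The fence front/top edge runs from (384,82), and the board's near-left corner is at (173,87).

Run:
```python
from h import *
i=cv2.imread('pics/w3.png');d=np.load('w3.npz');K,M=d['K'],d['M']
T=np.array(bot.get_obs()['tcp_pos']);zt=T[2]-.0027+.044
P=lambda u,v,z:onplane((u,v),K,M,z)
for n,u,v,z in(('boardNL',173,87,.018),('fence front L',384,82,.072),('fence screw1',402.5,114,.072),('screw2',390,240,.072),('off topR',359,184,zt),('off topL',236,184,zt),('offR lower',357,330,zt)):
    p=P(u,v,z);print(n,p.round(4),(p-T).round(4)[:2])
```

```text
boardNL [ 0.5197 -0.0239  0.018 ] [-0.0726  0.0956]
fence front L [ 0.6529 -0.0333  0.072 ] [0.0607 0.0863]
fence screw1 [ 0.6639 -0.0508  0.072 ] [0.0717 0.0688]
screw2 [ 0.6598 -0.1267  0.072 ] [ 0.0675 -0.0071]
off topR [ 0.6193 -0.0708  0.162 ] [0.027  0.0488]
off topL [ 0.5801 -0.0687  0.162 ] [-0.0122  0.0509]
offR lower [ 0.6192 -0.1251  0.162 ] [ 0.0269 -0.0055]
```

Request:
send_rows(commands=[[0.004,0,-0.03,0,0,0,40],[0.004,0,-0.06,0,0,0,40],[0.004,0,-0.085,0,0,0,40],[0.004,0,-0.095,0,0,0,40],[0.004,0,-0.095,0,0,0,40]])

```text
t: 8.95
tcp_pos: [0.5956, -0.1198, 0.0251]
orientation: [1.249, 1.185, -1.252]
ft_force: [0.1, -0.1, -3.5]
width: 0.577
```

Request:
send_rows(commands=[[0,0,-0.003,0,0,0,40],[0,0,-0.005,0,0,0,40],[0,0,-0.0065,0,0,0,40],[0,0,-0.0065,0,0,0,40]])

```text
t: 9.35
tcp_pos: [0.5985, -0.1204, 0.0241]
orientation: [1.25, 1.179, -1.247]
ft_force: [-10.4, 1.0, 15.4]
width: 0.574
```

Request:
send_rows(commands=[[-0.002,0,0.003,0,0,0,40],[-0.002,-0.003,0.003,0,0,0,40],[-0.002,-0.005,0.003,0,0,0,40],[-0.002,-0.005,0.003,0,0,0,40]])

```text
t: 9.75
tcp_pos: [0.5963, -0.1244, 0.0235]
orientation: [1.25, 1.182, -1.247]
ft_force: [-3.3, 2.9, 5.8]
width: 0.577
```

Request:
send_rows(commands=[[0,-0.002,0,0,0,0,40],[0,-0.003,0,0,0,0,40],[0,-0.003,0,0,0,0,40]])

```text
t: 10.05
tcp_pos: [0.596, -0.126, 0.0235]
orientation: [1.251, 1.185, -1.246]
ft_force: [-2.6, 7.8, 6.1]
width: 0.579
```

Request:
send_rows(commands=[[0,0.001,0,0,0,0,70],[0,0.001,0,0,0,0,70],[0,0.001,0,0,0,0,70],[0,0.001,0.02,0,0,0,70],[0,0.001,0.05,0,0,0,70]])

```text
t: 10.55
tcp_pos: [0.5943, -0.1266, 0.0712]
orientation: [1.248, 1.186, -1.252]
ft_force: [0.5, 0.5, 0.3]
width: 0.698
```

Request:
send_rows(commands=[[0,0,0.04,0,0,0,70],[-0.02,0.001,0.05,0,0,0,0],[-0.045,0.002,0.05,0,0,0,0],[-0.045,0.002,0.05,0,0,0,0],[-0.045,0.002,0.05,0,0,0,0]])

```text
t: 11.05
tcp_pos: [0.551, -0.1251, 0.1229]
orientation: [1.25, 1.181, -1.249]
ft_force: [0.3, 0.2, 0.1]
width: 0.02
```

Request:
send_rows(commands=[[0,0,0,0,0,0,0],[0,0,0,0,0,0,0]])

```text
t: 11.25
tcp_pos: [0.5514, -0.1248, 0.1223]
orientation: [1.249, 1.183, -1.249]
ft_force: [0.6, -0.2, -0.3]
width: 0.001
```

Run:
```python
from h import *
o=bot.get_obs();print(o['t'],o['tcp_pos'],o['ft_force'],o['width'])
i,K,M=cam('wrist','w4.png');np.savez('w4',K=K,M=M)
```

```text
11.25 [ 0.55136557 -0.12484294  0.12225833] [ 0.63262043 -0.15685133 -0.3403082 ] 0.0011292721934382682
```

View pics/w4.png

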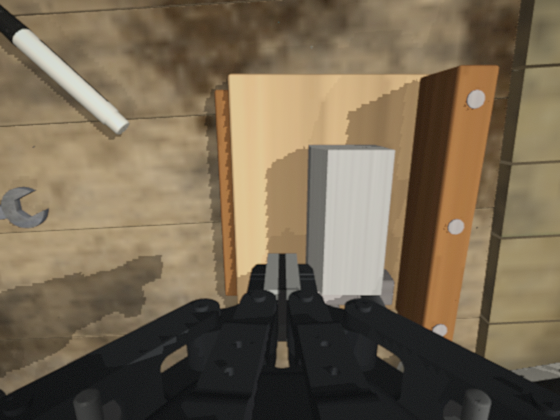

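The view shows the offcut flat on the board at cols 310–393, rows 147–295, bevel to the left, with its end at the bar. The closed fingers are at (265–300, 255–290), clear on its near side.

Request:
send_rows(commands=[[0,0,-0.03,0,0,0,0],[0,0,-0.055,0,0,0,0],[0,0,-0.068,0,0,0,0],[0,0,-0.068,0,0,0,0],[0.004,0,-0.068,0,0,0,0]])

```text
t: 11.8
tcp_pos: [0.5546, -0.1246, 0.0547]
orientation: [1.249, 1.183, -1.249]
ft_force: [-0.4, -0.4, 0.4]
width: 0.001
```

Request:
send_rows(commands=[[0.003,0,0,0,0,0,0],[0.006,0,0,0,0,0,0],[0.009,0,0,0,0,0,0],[0.012,0,0,0,0,0,0],[0.015,0,0,0,0,0,0]])

```text
t: 12.3
tcp_pos: [0.5691, -0.1246, 0.0548]
orientation: [1.248, 1.184, -1.25]
ft_force: [-4.9, -0.3, 5.2]
width: -0.002
```

Request:
send_rows(commands=[[0.003,0,0,0,0,0,0],[0.006,0,0,0,0,0,0],[0.009,-0.0005,0,0,0,0,0],[0.012,-0.0005,0,0,0,0,0],[0.015,-0.001,0,0,0,0,0]])

```text
t: 12.8
tcp_pos: [0.5834, -0.1253, 0.0547]
orientation: [1.248, 1.185, -1.251]
ft_force: [-5.8, 0.7, 6.0]
width: 0.001
```

Run:
```python
from h import *
o=bot.get_obs();print(o['t'],o['tcp_pos'],o['ft_force'],o['width'])
i,K,M=cam('wrist','w5.png');np.savez('w5',K=K,M=M)
s,_,_=cam('side')
c=cv2.resize(s[205:315,215:365],None,fx=2.6,fy=2.6,interpolation=cv2.INTER_CUBIC)
w=i[60:340,180:520]
h=max(c.shape[0],w.shape[0]);X=np.zeros((h,c.shape[1]+w.shape[1],3),np.uint8);X[:c.shape[0],:c.shape[1]]=c;X[:w.shape[0],c.shape[1]:]=w
cv2.imwrite('pics/x5.png',X);print(X.shape)
```

```text
12.8 [ 0.58335545 -0.12530515  0.05474909] [-5.79811079  0.69070476  6.03746771] 0.0007474832652291512
(286, 730, 3)
```

View pics/x5.png

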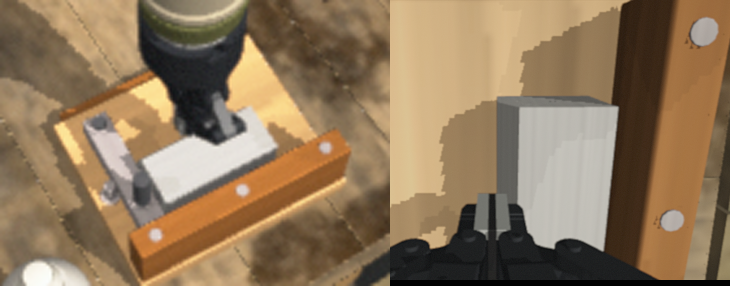

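The picture shows the offcut sliding square along the bar, with about 10 mm left to the fence and its end at the bar.

Request:
send_rows(commands=[[0.003,0,0,0,0,0,0],[0.006,-0.0005,0,0,0,0,0],[0.009,-0.0005,0,0,0,0,0]])

```text
t: 13.2
tcp_pos: [0.5925, -0.126, 0.0547]
orientation: [1.248, 1.184, -1.251]
ft_force: [-4.9, 0.4, 6.0]
width: 0.003
```

Request:
send_rows(commands=[[0.001,0,0,0,0,0,0],[0.002,0,0,0,0,0,0],[0.003,0,0,0,0,0,0]])

```text
t: 13.5
tcp_pos: [0.5952, -0.1259, 0.0547]
orientation: [1.248, 1.185, -1.251]
ft_force: [-7.1, 0.6, 8.2]
width: -0.004
```

Request:
send_rows(commands=[[0.001,0,0,0,0,0,0],[0.002,0,0,0,0,0,0],[0.003,0,0,0,0,0,0]])

```text
t: 13.8
tcp_pos: [0.5956, -0.1258, 0.0546]
orientation: [1.246, 1.188, -1.255]
ft_force: [-14.6, -0.5, 12.8]
width: 0.0
```

Request:
send_rows(commands=[[0.001,0,0,0,0,0,0],[0.002,0,-0.0005,0,0,0,0],[0.003,0,-0.001,0,0,0,0],[0.003,0,-0.001,0,0,0,0],[0.003,0,-0.001,0,0,0,0]])

```text
t: 14.3
tcp_pos: [0.5958, -0.1258, 0.0545]
orientation: [1.244, 1.19, -1.259]
ft_force: [-22.5, -0.6, 23.1]
width: -0.0
```

Run:
```python
from h import *
o=bot.get_obs();print(o['t'],o['tcp_pos'],o['ft_force'],o['width'])
i,K,M=cam('wrist','w6.png');np.savez('w6',K=K,M=M)
s,_,_=cam('side','s6.png');t,_,_=cam('top','t6.png')
c=cv2.resize(s[215:315,225:355],None,fx=3,fy=3,interpolation=cv2.INTER_CUBIC)
w=i[60:360,150:550]
X=np.zeros((300,790,3),np.uint8);X[:,:390]=c;X[:,390:]=w
cv2.imwrite('pics/x6.png',X)
```

```text
14.3 [ 0.5958215  -0.12583758  0.05452655] [-22.50706149  -0.62541548  23.13998047] -0.00047782181286897067
```

View pics/x6.png

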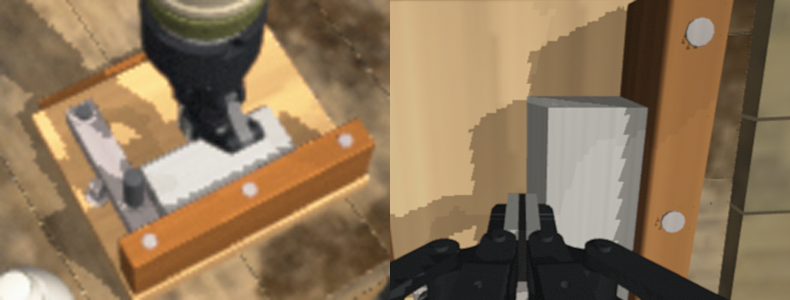

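Request:
send_rows(commands=[[0.001,0,0.0005,0,0,0,0],[0.002,0,0.001,0,0,0,0],[0.003,0,0.001,0,0,0,0],[0.003,0,0.001,0,0,0,0],[0.003,0,0.001,0,0,0,0]])

```text
t: 14.95
tcp_pos: [0.5959, -0.1258, 0.0546]
orientation: [1.241, 1.194, -1.264]
ft_force: [-28.6, -1.7, 23.1]
width: 0.002
```

Run:
```python
from h import *
o=bot.get_obs();print(o['t'],o['tcp_pos'],o['ft_force'],o['width'])
i=cv2.imread('pics/w6.png');d=np.load('w6.npz');K,M=d['K'],d['M']
c,s=np.cos(-.058),np.sin(-.058);Rj=np.array([[c,s],[-s,c]]);O=np.array([.5935,-.112])
g=cv2.cvtColor(i,cv2.COLOR_BGR2GRAY).astype(int)
r0=[int(np.argmax(g[185:150:-1,u]<g[190:200,u].mean()-20)) for u in (320,350,380)];print('end edge rows',[185-r for r in r0])
for n,u,v,z in(('end L',305,167,.062),('end R',407,167,.062),('R edge low',403,260,.062),('fence screw1',700-390+150,92,.072),('screw2',673-390+150,282,.072),('tip',285,255,.0545)):
    p=onplane((u,v),K,M,z);print(n,(Rj@(p[:2]-O)*1000).round(1))
```

```text
14.95 [ 0.59592357 -0.12580686  0.05456552] [-28.55343844  -1.70663231  23.0927059 ] 0.001519571017486303
end edge rows [167, 167, 167]
end L [12.1 36.7]
end R [54.6 36.9]
R edge low [57.4 -5.3]
fence screw1 [67.  65.6]
screw2 [ 67.3 -10.9]
tip [ 3.9 -6.5]
```

```bash
python3 -c "
from h import *
print(order.finish_job()); o=bot.get_obs(); print(o['t'],o['ft_force'])"
```

```text
the job is handed in; nothing more can be done
None
the job is handed in; nothing more can be done
```

I swung the stop bar home, laid the offcut flat on the board with its bevel toward the robot, and slid it into the fence. I handed the job in at about 15 s with the fingertips still pushing diagonally on the bevel. The hand-in reports no verdict, and readings stopped then, so everything below comes from just before it.

- **Stop bar:** it met its limit with 16 N at the predicted spot. The later wrist and side views show it square to the fence.
- **Push:** the wrist reads about 28.6 N toward the fence and 23 N downward. Allowing for board friction, that leaves about 9 N or more on the fence. With the offcut's weight, the board carries about 28 N.
- **Position:** the offcut's end edge is square to the jig within about 0.01 rad. It lies roughly 1–2 mm from the fully butted position, inside the 4 mm limit but near the accuracy of the camera. It did touch the bar when I slid it across. I moved the gripper 1 mm away from the bar just as it opened, which may have left this gap.
- **Check that disagreed:** one hand-picked point on the offcut's fence-side edge came out about 2 mm past the fence face. I put it down to a poor pixel reading, because the end-corner point and the contact force fit.
- **Bystanders:** the arm stayed clear of them, but I did not measure them again at the end.

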